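# Turn the bottle over in its tumbling stand and set it upright again

### The job

Small parts have settled in the closed metal bottle, the taller container with the narrow neck, which is clamped in one of the two tumbling stands. With that stand's crank, turn the bottle over the top until it is fully upside down against its stop, leave it like that for about a second, then turn it back until it stands fully upright and let go. Do not turn the squat jar in the other stand.

Things in the scene. Friction and masses are not known exactly. Their poses are not given: they have to be found in the camera images.
- bottle_swivel (a joint): Angle (rad) of the closed aluminium bottle (58 mm diameter, 118 mm tall, narrow neck, black cap) in its tumbling stand. 0 = upright, cap on top, at a stop; pi = upside down, at a stop; starts at 0 to 0.12. Turns about a level axle with little friction (about 1 N at the crank) and stays about where it is left. Its stand and the jar's may have changed places.
- bottle_axle (a point): Middle of the axle, inside the bottle, 105 mm above the worktop; bottle reaches 59 mm above and below it. The grey stand (base 96 x 110, uprights 122 mm high) is fixed. x: along the axle, away from the robot; y: left; z: up. The crank is on the robot's side: its grip's middle is at x = -86, y = 60 cos(angle), z = 60 sin(angle) mm from here: left at 0, above at pi/2, right at pi.
- bottle_grip (a point): Middle of the bottle stand's crank grip, which moves with the crank: a level black sleeve, 16 mm diameter, 58 mm long (along the axle), 60 mm off the axle. It spins freely on its pin, so a gripper pointing down can hold it across (closing along the stand's y) and keep pointing down through the whole turn. The crank arm is at its end next to the stand.
- jar_swivel (a joint): Turning angle (rad) of the squat closed jar (62 mm diameter, 80 mm tall, wide black lid) in the other stand, which is of the same make: to be left as it is (it starts between 0 and 0.12).

How it is judged:
By the outcome, as a careful person would: the job done as asked, in the order asked, and still so for the second after the job is handed in, with the robot touching nothing.
It also fails if it takes over 45 s, if anything falls off the work surface, if the arm or the gripper's body presses on something with over 40 N, if the wrist force passes 120 N, or if a joint passes its speed limit or range.

### The arm

A 7-joint arm with a two-finger parallel gripper is mounted at the origin on a cart in front of the work surface, level with it; the furniture and walls round the work are solid. World frame = base frame: x ahead of the robot, y to its left, z up, the work surface at z = 0. Lengths are in mm, angles in rad, forces in N, time in s.
With the tool pointing down it reaches from about 400 to 875 mm from the base axis. Payload 4.4 kg.
Tool frame: the origin (TCP) lies where the fingers leave the gripper's body, on its centre line; the fingertips stand 73 mm ahead of it and the grasp point (between the pads) lies 54 mm ahead of it; z points along the fingers, y is the line along which they close (so a half turn about z gives the same grasp; the last joint's range is limited). The gripper opens to 85 mm and grips with 20 to 120 N. Pads are 22 mm wide; open, the fingers measure 114 mm over their backs; the gripper's body (76 mm by 85 mm) begins 54 mm behind the grasp point. The pads swing forward as they close: fully open they stand 13 mm farther back than shut.
Start: joints at [-1.181, 0.628, 0.038, 1.517, -0.027, 0.996, -0.02], TCP at [286.099, 583.664, 303.913] pointing down, gripper open.
Joint ranges: [-3.06, 3.06], [-0.37, 2.12], [-1.25, 1.32], [0.18, 2.47], [-1.1, 4.24], [0.23, 1.98], [-2.94, 2.94]. Speed limits (rad/s): [2.57, 2.57, 3.14, 3.14, 3.14, 3.14, 3.14].

### API

Orientations are given as [roll, pitch, yaw] about the fixed x, y, z axes, in that order (R = Rz(yaw) Ry(pitch) Rx(roll)).
In Python, from cell import ctrl gives the robot as it stands.
- The arm moves only by the tool send_rows, never from a script. Its argument "rows" is a list that holds one entry, the list of rows, each a list of 6 numbers: the shift along the tool's x, y, z in cm, then the turn, a rotation vector about the tool's x, y, z in rad. In form: [[[tx, ty, tz, wx, wy, wz], ...]]. A call has 1 to 10 rows; each row is the pose to reach, as a shift and turn from the pose commanded when the call began, along the tool's axes at that moment; what a row does not reach only later rows make up. A row lasts 1/10 s, in which the tool goes at most 50 mm and 8.59 degrees, less where a joint would pass 70% of its speed; a pose out of reach is approached as far as the arm can. A call with a gripper value outside its range is refused whole. "grip" is the closure in counts, from 0 (fully open) to 255 (shut), set as the call begins (left out, the last holds). The fingers move at their own pace and stop on an object; the grip force is fixed at half the most. Time passes only in rows, so rows that repeat a pose let the fingers close. It gives the time, the measured TCP pose, the force, the opening and the grip force at its end, in the units of the state.
- ctrl.read_state(): the state, without advancing time (a new reading comes with each control period).
- ctrl.get_image(name): name is "scene" or "side" or "wrist"; returns a dict with "pixels" (384x512x3 uint8, red, green, blue), "fx", "fy", "cx", "cy" (pixels), "D" ([k1, k2, p1, p2, k3] as OpenCV has them; the pictures are not rectified), "extrinsics" (4x4, takes a point from camera to world coordinates); the wrist camera has in their place "mount" (4x4, takes a point from camera to tool coordinates, whose origin is the TCP and whose axes are the flange's). Camera axes: x right, y up, looking along -z (the intrinsics and any distortion apply to the point x, -y, -z); pixel columns grow to the right and rows downward; lengths in mm; the calibration is good to about 2 mm. A picture is of the moment at which its call begins: read the wrist's pose just before it. There is no depth.
- ctrl.finish_job(): hands the job in; it is judged then, once.
The state is a dict: "clock": time; "qpos": joint angles; "qd": joint speeds; "tau": joint torques, N m; "eef_pos": TCP position; "tool_rot": TCP orientation; "force": force on the tool from outside, world axes, zero at the start; "torque": the same for the moment, N m; "width": finger opening in mm; "gripper_force": force on a finger pad.
Only numpy, scipy, OpenCV 4.12 (cv2) and the standard library are available. Lean on these libraries where they do the work, as an engineer would, in place of code of your own. Each camera call takes 0.05 s, during which the arm holds its last target. There are 200 camera calls.

## Working session

There is one attempt and no reset: what is moved stays moved. The work goes in short steps, Python scripts to look and compute and a tool call to move; the robot and the scene stay as the last step left them, time stands still between calls to the robot, and variables do not carry over. Pictures are saved under pics/ and viewed, at most 10 in all, crops included, and the job is handed in when it is done.

Besides the shell and the picture viewer there is one more tool, called after "Request:" as name(argument=value, ...), one argument or row to a line, values as JSON. send_rows: Moves the arm, as the interface text tells. Its arguments: {"type":"object","properties":{"rows":{"type":"array","items":{"type":"array","items":{"type":"array","items":{"type":"number"}}}},"grip":{"type":"number"}},"required":["rows"]}

```bash
mkdir -p pics; ls
python3 - <<'E'
from cell import ctrl
import cv2,numpy as np,pickle
s=ctrl.read_state();print({k:np.round(v,3).tolist() for k,v in s.items()})
d={}
for n in("scene","side","wrist"):
    r=ctrl.get_image(n);d[n]=r;cv2.imwrite(f"pics/a_{n}.png",r["pixels"][...,::-1])
    print(n,{k:np.round(v,3).tolist() for k,v in r.items() if k!="pixels"})
cv2.imwrite("pics/a_all.png",np.hstack([cv2.resize(d[n]["pixels"][...,::-1],(400,300)) for n in("scene","side")]))
pickle.dump(d,open("a.pkl","wb"))
E
```

```text
pics
{'clock': 0.0, 'qpos': [-1.181, 0.629, 0.038, 1.518, -0.027, 0.996, -0.02], 'qd': [-0.001, 0.0, -0.001, -0.001, -0.0, 0.001, -0.0], 'tau': [0.001, -56.341, 1.227, -19.344, 0.011, 0.01, -0.0], 'eef_pos': [285.862, 583.207, 302.99], 'tool_rot': [-3.14, 0.0, 2.686], 'force': [0.2, 0.189, -0.686], 'torque': [-0.075, -0.004, 0.007], 'gripper_force': 0.0, 'width': 85.294}
scene {'fx': 443.74, 'fy': 443.74, 'cx': 253.08, 'cy': 190.694, 'D': [-0.115, 0.0, 0.0, 0.0, 0.0], 'extrinsics': [[0.865, 0.276, -0.419, 30.748], [-0.502, 0.456, -0.735, -766.705], [-0.012, 0.846, 0.533, 727.825], [0.0, 0.0, 0.0, 1.0]]}
side {'fx': 394.16, 'fy': 394.16, 'cx': 255.832, 'cy': 189.812, 'D': [0.02, 0.0, 0.0, 0.0, 0.0], 'extrinsics': [[-0.866, 0.229, -0.444, 108.014], [-0.499, -0.391, 0.773, 756.72], [0.003, 0.891, 0.453, 554.096], [0.0, 0.0, 0.0, 1.0]]}
wrist {'fx': 325.029, 'fy': 325.029, 'cx': 254.845, 'cy': 196.604, 'D': [0.021, 0.0, 0.0, 0.0, 0.0], 'mount': [[0.001, 0.955, 0.295, 76.46], [1.0, -0.0, -0.001, 0.062], [-0.001, 0.295, -0.955, -68.797], [0.0, 0.0, 0.0, 1.0]]}
```

View pics/a_scene.png

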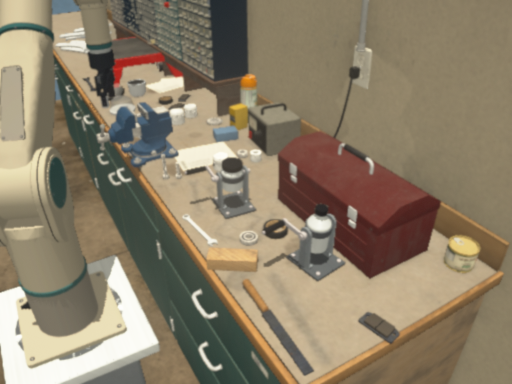

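View pics/a_side.png

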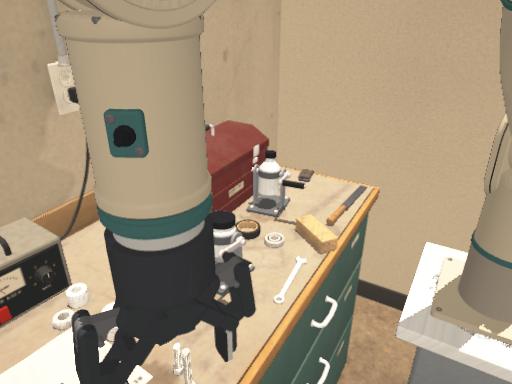

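The bottle stand is at scene (318,240) and side (269,185). The jar stand is at scene (234,185). I'll enlarge both views of the bottle.

Run:
```python
import cv2,numpy as np,pickle
d=pickle.load(open("a.pkl","rb"))
a=d["scene"]["pixels"][195:285,250:360,::-1];b=d["side"]["pixels"][140:230,230:340,::-1]
f=lambda i:cv2.resize(i,(400,327),interpolation=cv2.INTER_CUBIC)
cv2.imwrite("pics/b.png",np.hstack([f(a),f(b)]))
```

```text
(no output)
```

View pics/b.png

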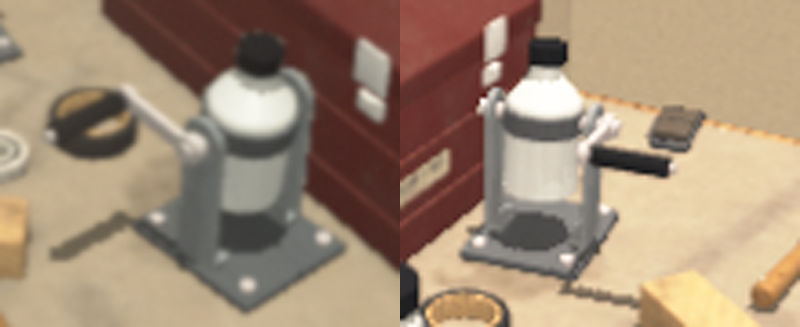

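The left half (scene) shows the crank sleeve from full-image pixel (265.5,231) to (284.5,222), in front of a ring lying on the table. The right half (side) shows it from (282.8,182.6) to (303.7,185.4). The crank points left, towards the side camera.

```bash
cat > h.py <<'E'
import cv2,numpy as np,pickle
def ray(r,uv,T=None):
    K=np.array([[r["fx"],0,r["cx"]],[0,r["fy"],r["cy"]],[0,0,1.]])
    p=cv2.undistortPoints(np.array([[uv]],float),K,np.array(r["D"],float))[0,0]
    T=np.array(r["extrinsics"] if T is None else T); d=T[:3,:3]@[p[0],-p[1],-1]
    return T[:3,3],d/np.linalg.norm(d)
def tri(rs):
    A=0;b=0
    for o,d in rs:
        P=np.eye(3)-np.outer(d,d);A=A+P;b=b+P@o
    x=np.linalg.solve(A,b)
    return x,[np.linalg.norm(np.cross(x-o,d)) for o,d in rs]
def plane(r,uv,z,T=None):
    o,d=ray(r,uv,T);return o+d*(z-o[2])/d[2]
E
python3 - <<'E'
from h import *
d=pickle.load(open("a.pkl","rb"));s=d["scene"];t=d["side"];k=110/400
S=lambda p:(250+p[0]*k,195+p[1]*k);U=lambda p:(230+(p[0]-400)*k,140+p[1]*k)
for n,a,b in[("grip tip",(57,132),(668,165)),("grip arm",(125,98),(592,155)),("grip mid",(91,115),(630,160)),("captop",(260,38),(548,42)),("capmid",(260,53),(548,52)),("hub",(192,145),(610,125))]:
    x,e=tri([ray(s,S(a)),ray(t,U(b))]);print(n,x.round(1),np.round(e,1))
for p in[(133,222),(247,306),(345,243)]:print(plane(s,S(p),6).round(1))
for p in[(463,256),(577,273),(617,208)]:print(plane(t,U(p),6).round(1))
E
```

```text
grip tip [450.8 -82.3 111.6] [1.3 1.3]
grip arm [506.6 -73.8 110.2] [2.5 2.5]
grip mid [478.4 -78.  110.9] [1.9 1.9]
captop [ 570.8 -126.5  165.3] [2. 2.]
capmid [ 570.9 -128.3  155.9] [1.1 1.1]
hub [ 519.3 -131.8  106.7] [1.2 1.2]
[516.5 -76.6   6. ]
[ 533.3 -182.9    6. ]
[ 626.1 -168.6    6. ]
[602.2 -56.8   6. ]
[515.3 -78.    6. ]
[ 534.3 -186.9    6. ]
```

Request:
send_rows(
  rows=[
    [[-2,-2.2,0,0,0,0],[-5,-5.6,0,0,0,0],[-8,-8.9,0,0,0,0],[-11,-12.3,0,0,0,0],[-14,-15.6,0,0,0,0],[-17,-19,0,0,0,0],[-20,-22.3,0,0,0,0],[-23,-25.7,0,0,0,0],[-26,-29,0,0,0,0],[-28,-31.2,0,0,0,0]],
  ],
)

```text
clock: 1.15
eef_pos: [400.5, 177.0, 303.9]
tool_rot: [-3.141, 0.0, 2.683]
force: [1.1, 0.4, -0.0]
width: 85.4
gripper_force: 0.0
```

Request:
send_rows(
  rows=[
    [[-2.5,-2.8,0,0,0,-0.06],[-5.5,-6.1,0,0,0,-0.16],[-8.5,-9.5,0,0,0,-0.26],[-11.5,-12.8,0,0,0,-0.36],[-14.5,-16.2,0,0,0,-0.46],[-16.5,-18.4,0,0,0,-0.54],[-17.9,-20,0,0,0,-0.6],[-17.9,-20,0,0,0,-0.612],[-17.9,-20,0,0,0,-0.612],[-17.9,-20,0,0,0,-0.612]],
  ],
)

```text
clock: 2.15
eef_pos: [472.5, -76.7, 303.8]
tool_rot: [3.141, -0.0, -2.984]
force: [-0.6, -0.3, 0.4]
width: 85.3
gripper_force: 0.0
```

```bash
cat > w.py <<'E'
from h import *
from cell import ctrl
from scipy.spatial.transform import Rotation as R
def wrist(name):
    s=ctrl.read_state();r=ctrl.get_image("wrist")
    T=np.eye(4);T[:3,:3]=R.from_euler("xyz",s["tool_rot"]).as_matrix();T[:3,3]=s["eef_pos"]
    T=T@np.array(r["mount"]);r["extrinsics"]=T
    print(s["clock"],np.round(s["eef_pos"],1),np.round(s["tool_rot"],3),np.round(s["qpos"],2),np.round(s["force"],1))
    pickle.dump(r,open(name+".pkl","wb"));cv2.imwrite(f"pics/{name}.png",r["pixels"][...,::-1])
    return s,r
E
python3 -c "
from w import *
wrist('c')"
```

```text
2.15 [472.5 -76.7 303.8] [ 3.141 -0.    -2.984] [ 0.12  0.39 -0.03  1.98  0.01  0.78  1.81] [-0.6 -0.3  0.4]
```

View pics/c.png

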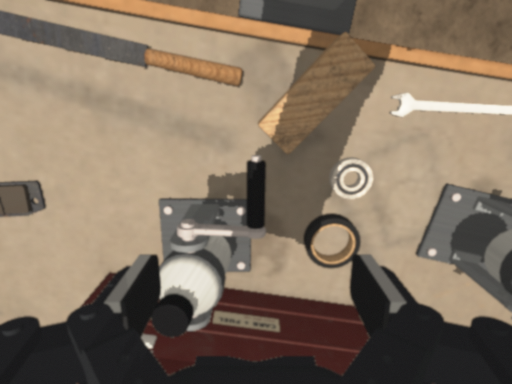

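The sleeve runs from (257,162) to (256,228), and the hub is at (187,231). The sleeve lies along the tool x axis, so the yaw is right.

```bash
python3 -c "
from h import *
r=pickle.load(open('c.pkl','rb'))
for p,z in[((257,162),111),((256,228),111),((257,232),111),((187,231),107),((161,199),6),((249,198),6),((251,271),6)]:print(p,plane(r,p,z).round(1))
im=r['pixels'];m=(im.max(2)<45).astype(np.uint8);m[:,:235]=0;m[:,280:]=0;m[:150]=0;m[240:]=0
ys,xs=np.nonzero(m);print(cv2.minAreaRect(np.c_[xs,ys].astype(np.float32)))
"
```

```text
(257, 162) [447.5 -77.8 111. ]
(256, 228) [504.9 -69.4 111. ]
(257, 232) [508.5 -68.  111. ]
(187, 231) [ 518.9 -128.9  107. ]
(161, 199) [ 529.2 -178.6    6. ]
(249, 198) [511.7 -76.2   6. ]
(251, 271) [607.3 -58.9   6. ]
((255.0453643798828, 193.95721435546875), (17.727624893188477, 66.29486083984375), 1.6846845149993896)
```

Request:
send_rows(
  rows=[
    [[0,0,1,0,0,0],[0,0,3,0,0,0],[0,0,5,0,0,0],[0,0,7,0,0,0],[0,0,9,0,0,0],[0,0,11,0,0,0],[0,0,12.5,0,0,0],[0,0,13.5,0,0,0],[0,0,13.9,0,0,0],[0,0,13.9,0,0,0]],
  ],
)

```text
clock: 3.2
eef_pos: [472.7, -77.8, 164.5]
tool_rot: [3.141, -0.001, -2.985]
force: [0.0, -0.0, -0.5]
width: 85.5
gripper_force: 0.0
```

Request:
send_rows(
  rows=[
    [[0,0,0,0,0,0],[0,0,0,0,0,0],[0,0,0,0,0,0],[0,0,0,0,0,0],[0,0,0,0,0,0],[0,0,0,0,0,0],[0,0,0,0,0,0],[0,0,0,0,0,0],[0,0,0,0,0,0],[0,0,0,0,0,0]],
  ],
  grip=255,
)

```text
clock: 4.2
eef_pos: [472.6, -76.3, 164.9]
tool_rot: [3.139, -0.0, -2.984]
force: [-0.4, 4.9, 2.0]
width: 14.2
gripper_force: 58.4
```

```bash
python3 -c "
from w import *
wrist('d')"
```

```text
4.2 [472.6 -76.3 164.9] [ 3.139 -0.    -2.984] [ 0.12  0.62 -0.02  2.11  0.03  0.42  1.8 ] [-0.4  4.9  2. ]
```

View pics/d.png

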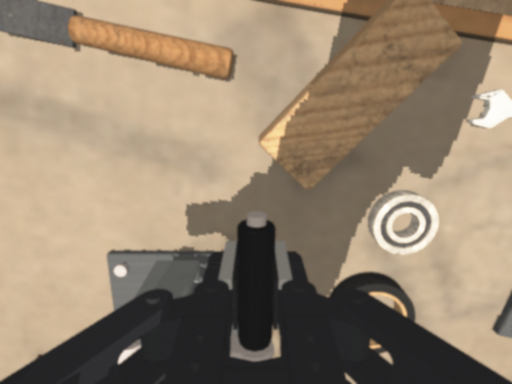

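Gripped: the sleeve at (256,285) sits between both pads. Now I'll turn it through the first part of the arc, over the top.

Request:
send_rows(
  rows=[
    [[0,-0.04,-0.3,0,0,0],[0,-0.16,-0.89,0,0,0],[0,-0.38,-1.57,0,0,0],[0,-0.68,-2.22,0,0,0],[0,-1.05,-2.84,0,0,0],[0,-1.5,-3.4,0,0,0],[0,-2.01,-3.91,0,0,0],[0,-2.58,-4.35,0,0,0],[0,-3.2,-4.72,0,0,0],[0,-3.8,-4.99,0,0,0]],
  ],
)

```text
clock: 5.25
eef_pos: [478.3, -114.0, 215.5]
tool_rot: [3.139, -0.001, -2.985]
force: [-2.6, 4.6, 6.6]
width: 14.0
gripper_force: 59.2
```

Request:
send_rows(
  rows=[
    [[0,-0.69,-0.22,0,0,0],[0,-1.39,-0.36,0,0,0],[0,-2.17,-0.41,0,0,0],[0,-2.95,-0.36,0,0,0],[0,-3.65,-0.22,0,0,0],[0,-4.34,0,0,0,0],[0,-5.0,0.3,0,0,0],[0,-5.61,0.67,0,0,0],[0,-6.17,1.12,0,0,0],[0,-6.6,1.54,0,0,0]],
  ],
)

```text
clock: 6.25
eef_pos: [488.3, -180.8, 198.4]
tool_rot: [3.14, -0.002, -2.985]
force: [-2.3, 3.7, -1.8]
width: 14.3
gripper_force: 58.5
```

Request:
send_rows(
  rows=[
    [[0,-0.45,0.56,0,0,0],[0,-0.84,1.17,0,0,0],[0,-1.14,1.82,0,0,0],[0,-1.37,2.5,0,0,0],[0,-1.5,3.09,0,0,0],[0,-1.56,3.56,0,0,0],[0,-1.58,3.9,0,0,0],[0,-1.58,4.1,0,0,0],[0,-1.58,4.2,0,0,0],[0,-1.58,4.2,0,0,0]],
  ],
)

```text
clock: 7.25
eef_pos: [490.5, -194.9, 159.1]
tool_rot: [3.139, -0.002, -2.984]
force: [-9.9, 7.2, 23.6]
width: 14.1
gripper_force: 61.1
```

The stop is felt: 24 N upwards with the grip at z = 105. I'll hold and check by camera.

Request:
send_rows(
  rows=[
    [[0,0,0.1,0,0,0],[0,0,0.1,0,0,0],[0,0,0.1,0,0,0],[0,0,0.1,0,0,0],[0,0,0.1,0,0,0],[0,0,0.1,0,0,0],[0,0,0.1,0,0,0],[0,0,0.1,0,0,0],[0,0,0.1,0,0,0],[0,0,0.1,0,0,0]],
  ],
)

```text
clock: 8.25
eef_pos: [490.5, -194.9, 158.9]
tool_rot: [3.14, -0.001, -2.984]
force: [-11.6, 8.0, 30.6]
width: 13.8
gripper_force: 61.9
```

Run:
```python
from cell import ctrl
import cv2
a=ctrl.get_image("scene")["pixels"][185:295,240:370,::-1]
cv2.imwrite("pics/e.png",cv2.resize(a,None,fx=4,fy=4,interpolation=cv2.INTER_CUBIC))
```

```text
(no output)
```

View pics/e.png

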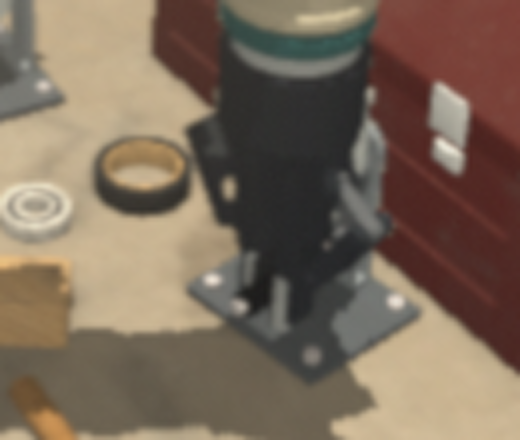

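The gripper hides the bottle in this view. The 24–31 N reaction with the grip at axle height confirms the stop, and it has been held there for over a second. Now the return.

Request:
send_rows(
  rows=[
    [[0,0.02,-0.75,0,0,0],[0,0.1,-1.34,0,0,0],[0,0.27,-2.04,0,0,0],[0,0.53,-2.72,0,0,0],[0,0.86,-3.35,0,0,0],[0,1.27,-3.95,0,0,0],[0,1.74,-4.48,0,0,0],[0,2.28,-4.97,0,0,0],[0,2.87,-5.38,0,0,0],[0,3.5,-5.72,0,0,0]],
  ],
)

```text
clock: 9.3
eef_pos: [485.5, -161.7, 213.6]
tool_rot: [-3.142, -0.001, -2.986]
force: [-4.8, 1.6, -8.9]
width: 14.0
gripper_force: 58.5
```

Request:
send_rows(
  rows=[
    [[0,0.67,-0.26,0,0,0],[0,1.37,-0.44,0,0,0],[0,2.08,-0.53,0,0,0],[0,2.8,-0.54,0,0,0],[0,3.52,-0.46,0,0,0],[0,4.22,-0.29,0,0,0],[0,4.89,-0.05,0,0,0],[0,5.53,0.28,0,0,0],[0,6.13,0.68,0,0,0],[0,6.68,1.15,0,0,0]],
  ],
)

```text
clock: 10.3
eef_pos: [475.4, -94.6, 203.4]
tool_rot: [3.141, 0.001, -2.985]
force: [-8.1, 3.4, 5.7]
width: 13.8
gripper_force: 59.8
```

Request:
send_rows(
  rows=[
    [[0,0.49,0.53,0,0,0],[0,0.9,1.12,0,0,0],[0,1.25,1.75,0,0,0],[0,1.52,2.42,0,0,0],[0,1.68,3.0,0,0,0],[0,1.78,3.59,0,0,0],[0,1.82,4.06,0,0,0],[0,1.82,4.4,0,0,0],[0,1.82,4.5,0,0,0],[0,1.82,4.5,0,0,0]],
  ],
)

```text
clock: 11.3
eef_pos: [472.7, -76.0, 159.2]
tool_rot: [3.14, 0.001, -2.984]
force: [-10.4, 6.2, 19.7]
width: 13.7
gripper_force: 61.2
```

Back at the upright stop: z = 159.2 with a 20 N reaction. I'll hold briefly, then release.

Request:
send_rows(
  rows=[
    [[0,0,0,0,0,0],[0,0,0,0,0,0],[0,0,0,0,0,0]],
  ],
)

```text
clock: 11.6
eef_pos: [472.7, -76.0, 159.2]
tool_rot: [3.14, 0.001, -2.984]
force: [-10.1, 5.5, 19.4]
width: 14.3
gripper_force: 61.2
```

Request:
send_rows(
  rows=[
    [[0,0,0,0,0,0],[0,0,0,0,0,0],[0,0,0,0,0,0],[0,0,0,0,0,0],[0,0,0,0,0,0],[0,0,0,0,0,0],[0,0,0,0,0,0],[0,0,0,0,0,0],[0,0,0,0,0,0],[0,0,0,0,0,0]],
  ],
  grip=0,
)

```text
clock: 12.6
eef_pos: [472.8, -77.9, 157.1]
tool_rot: [3.142, 0.0, -2.985]
force: [0.1, 0.6, 0.4]
width: 85.1
gripper_force: 0.0
```

Request:
send_rows(
  rows=[
    [[0,0,-1,0,0,0],[0,0,-3,0,0,0],[0,0,-5,0,0,0],[0,0,-7,0,0,0],[0,0,-9,0,0,0],[0,0,-11,0,0,0],[0,0,-13,0,0,0],[0,0,-14,0,0,0],[0,0,-14.5,0,0,0],[0,0,-14.5,0,0,0]],
  ],
)

```text
clock: 13.6
eef_pos: [472.9, -77.9, 302.5]
tool_rot: [-3.141, 0.001, -2.985]
force: [-0.2, -0.4, -0.5]
width: 85.5
gripper_force: 0.0
```

Run:
```python
from w import *
wrist('f')
t=ctrl.get_image("side");pickle.dump(t,open("g.pkl","wb"))
f=lambda a:cv2.resize(a,(400,327),interpolation=cv2.INTER_CUBIC)
s=ctrl.get_image("scene")
cv2.imwrite("pics/g.png",np.hstack([f(t["pixels"][140:230,230:340,::-1]),f(cv2.imread("pics/f.png")[140:290,120:304])]))
```

```text
13.6 [472.9 -77.9 302.5] [-3.141e+00  1.000e-03 -2.985e+00] [ 0.13  0.39 -0.03  1.98  0.02  0.77  1.81] [-0.2 -0.4 -0.5]
```

View pics/g.png

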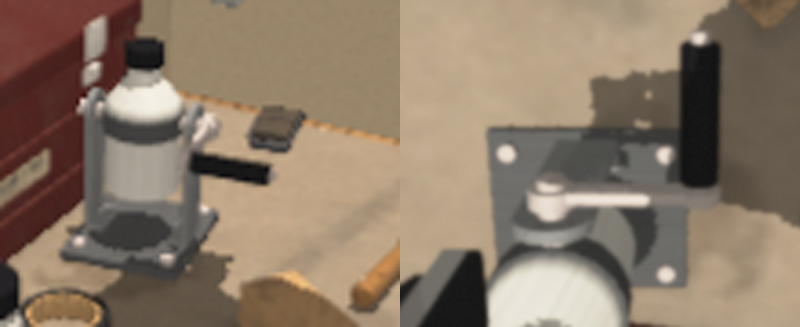

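The bottle is upright with its cap on top. In the side view the sleeve, now at about (293,186), sits roughly 2 px (about 5 mm) lower than at the start, so it is on its stop. The gripper is clear.

```bash
python3 -c "
from cell import ctrl
print(ctrl.finish_job())"
```

```text
the job is handed in; nothing more can be done
None
```

I turned the bottle over the top to its upside-down stop, held it there a little over a second, turned it back to its upright stop and let go; I never touched the jar, and the job is handed in. The gripper hid the bottle while it was upside down, so I judged that stop from the crank force and grip height, not by sight.

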